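# Load the shielded test carriage and click it home

## Task

Lift the cover off the big can on the slide carriage and park it on the rubber ring. With the carriage still pulled out, nest every loose shield can on the bench in the big can, largest first so that each smaller one stands upright inside the larger, and put the cover back on top, its spigot in the mouth of the innermost can. Then push the carriage along its rails towards the test head until the spring detent clicks and it stays fully home, leaving the other things on the bench where they are.

Things in the scene. Friction and masses are not known exactly. Their poses are not given: they have to be found in the camera images.
- carriage (a joint): slide position of the carriage, m: 0 = fully pulled out, grows towards the grey test head, 0.118 = end stop. It starts between 0 and 0.03. About 2 N moves it; from about 0.100 a sprung plunger at the side must be overcome, with up to about 16 N, until 0.108, after which the detent drives it to about 0.116 to 0.118 and holds it there (fully home). Pushed less than 0.108 it is not engaged.
- fixture: fixed slide base, aluminium plate with two dark rails, 142 wide x 380 long mm, origin at the centre of its underside on the bench. Its +y axis is the push direction (about world +y, yaw varies by 0.2 rad either way). At its +y end stands the grey test head, 150 x 70 x 85 mm high, from 190 to 260 mm along +y.
- seat (a point): centre of the inner floor of the big can (36 mm above the bench). The can is fixed to the black carriage and moves with it: plain aluminium, 96 mm outside, 80 mm inside diameter, rim 57 mm above this point. Axes parallel to the fixture's. Carriage deck 30 mm above the bench.
- push_face (a point): middle of the outer (-y) face of the carriage's upright steel push plate, 84 wide x 10 thick mm; this point is 66 mm above the bench, the plate's top 92 mm. It lies 115 mm from seat along the fixture's -y. Push here along the fixture's +y.
- can_large: loose open can, plain aluminium, 66 mm outside, 58 mm inside diameter, 75 mm tall, bottom 18 mm thick; origin at the centre of its underside, z up. May be absent. When nested its rim stands 18 mm proud of the vessel it stands in, so it can be held across its outside by the top 13 mm.
- can_medium: loose open can, plain aluminium, 48 mm outside, 41 mm inside diameter, 75 mm tall, bottom 18 mm thick; origin at the centre of its underside, z up. May be absent.
- can_small: loose open can, plain aluminium, 32 mm outside, 24 mm inside diameter, 75 mm tall, bottom 18 mm thick; origin at the centre of its underside, z up. May be absent. Two or three of the three loose cans are present.
- cover: round flat aluminium cover, 104 mm diameter, 5 mm thick, origin at the centre of the disc's underside, z up. On top a black knob, 25 mm diameter, from 5 to 32 mm above the origin; below a white spigot, 14 mm diameter, reaching 12 mm below the origin. Starts lying on the rim of the big can.
- stand: fixed black rubber parking ring, 72 mm outside, 50 mm inside diameter, 18 mm high, origin at the centre of its underside on the bench. The cover lies on it with its spigot in the hole.
- solder_reel: bystander: steel-coloured solder reel, 60 mm diameter, 44 mm high, origin under its centre; leave it alone
- meter: bystander: black hand multimeter, 170 x 80 x 36 mm; leave it alone
- rf_module: bystander: aluminium module with green top, 100 x 70 x 28 mm; leave it alone
- pen_mug: bystander: white mug, 80 mm diameter, 90 mm tall; leave it alone
- driver: bystander: screwdriver lying on the bench; leave it alone
- spanner: bystander: spanner lying on the bench; leave it alone
- flux_bottle: bystander: white bottle, 56 mm diameter, 110 mm tall; leave it alone
Things that resemble listed ones, but are neither listed nor needed, are in the scene too. What is shaped like the cover but orange or purple is not meant. Leave any blue look-alike of the can_small alone.

How it is judged:
On the way, in this order (a step that is already met when the one before it is completed fails the run):
1. the cover is parked flat on the rubber ring and let go, the carriage still out (horizontal distance between cover and stand below 0.025 m and height (world z) of cover below 0.026 m and angle between cover's own z axis and vertical below 0.1 rad and contact force between the fingers and cover below 0.05 N and value of joint carriage below 0.09 m), for 0.2 s.
2. all the loose cans are nested upright in the big can in size order and let go, the carriage still out (horizontal distance between each of can_large, can_medium, can_small and seat below 0.027 m and z of can_large in the frame of seat between -0.01 and 0.012 m and angle between each of can_large, can_medium, can_small's own z axis and vertical below 0.15 rad and z of can_medium in the frame of seat between -0.01 and 0.03 m and z of can_small in the frame of seat between -0.01 and 0.048 m and horizontal distance between can_medium and can_large below 0.009 m and horizontal distance between can_small and can_medium below 0.009 m and horizontal distance between can_small and can_large below 0.017 m and contact force between the fingers and can_large below 0.05 N and contact force between the fingers and can_medium below 0.05 N and contact force between the fingers and can_small below 0.05 N and value of joint carriage below 0.09 m), for 0.2 s.
3. the cover lies flat on the nest with its spigot in the innermost can and is let go, the carriage still out (horizontal distance between each of can_large, can_medium, can_small and seat below 0.027 m and z of can_large in the frame of seat between -0.01 and 0.012 m and angle between each of can_large, can_medium, can_small's own z axis and vertical below 0.15 rad and z of can_medium in the frame of seat between -0.01 and 0.03 m and z of can_small in the frame of seat between -0.01 and 0.048 m and horizontal distance between can_medium and can_large below 0.009 m and horizontal distance between can_small and can_medium below 0.009 m and horizontal distance between can_small and can_large below 0.017 m and angle between cover's own z axis and vertical below 0.1 rad and horizontal distance between cover and seat below 0.042 m and horizontal distance between cover and can_small below 0.0095 m and horizontal distance between cover and can_medium below 0.018 m and z of cover in the frame of seat between 0.085 and 0.118 m and contact force between the fingers and cover below 0.05 N and value of joint carriage below 0.09 m), for 0.2 s.
4. the carriage is pushed home past the detent (value of joint carriage above 0.1135 m), for 0.2 s.
At the end, for the whole second after the job is handed in: Carriage home past the detent (over 113.5 mm). Every can present stands upright (0.15 rad), bottomed in the big can, within 27 mm of its centre, each smaller one inside the larger; cover flat (0.1 rad) on the innermost can, its spigot in the mouth; carriage at rest (horizontal distance between each of can_large, can_medium, can_small and seat below 0.027 m and z of can_large in the frame of seat between -0.01 and 0.012 m and angle between each of can_large, can_medium, can_small's own z axis and vertical below 0.15 rad and z of can_medium in the frame of seat between -0.01 and 0.03 m and z of can_small in the frame of seat between -0.01 and 0.048 m and horizontal distance between can_medium and can_large below 0.009 m and horizontal distance between can_small and can_medium below 0.009 m and horizontal distance between can_small and can_large below 0.017 m and angle between cover's own z axis and vertical below 0.1 rad and horizontal distance between cover and seat below 0.042 m and horizontal distance between cover and can_small below 0.0095 m and horizontal distance between cover and can_medium below 0.018 m and z of cover in the frame of seat between 0.085 and 0.118 m and value of joint carriage above 0.1135 m and velocity of joint carriage below 0.01 m/s); the robot touches nothing.
It fails at once if one of the bystanders on the bench is moved more than 30 mm (distance of any of solder_reel, meter, rf_module, pen_mug, driver, spanner, flux_bottle from where it was at the start of the episode above 0.03 m).
Of can_large, can_medium, can_small only 2 to 3 are there at a start; the rules pass over those that are not, and their reading is None.
At some moment in a run one of can_large, can_medium, cover may be knocked a few centimetres aside while the robot is not near it.
It also fails if it takes over 210 s, if anything falls off the work surface, if the arm or the gripper's body presses on something with over 40 N, if the wrist force passes 120 N, or if a joint passes its speed limit or range.

## Robot

A 6-joint arm with a two-finger parallel gripper is mounted at the origin on the work surface. World frame = base frame: x ahead of the robot, y to its left, z up, the work surface at z = 0. Lengths are in m, angles in rad, forces in N, time in s.
With the tool pointing down it reaches from about 0.325 to 0.775 m from the base axis. Payload 9.3 kg.
Tool frame: the origin (TCP) lies midway between the tips of the shut fingers; the grasp point (between the pads) lies 19 mm behind it; z points along the fingers, y is the line along which they close (so a half turn about z gives the same grasp; the last joint's range is limited). The gripper opens to 85 mm and grips with 20 to 120 N. Pads are 22 mm wide; open, the fingers measure 114 mm over their backs; the gripper's body (76 mm by 85 mm) begins 54 mm behind the grasp point. The pads swing forward as they close: fully open they stand 13 mm farther back than shut.
Start: joints at [1.18, 0.259, 0.021, 1.334, 0, 1.418], TCP at [0.13, 0.535, 0.231] pointing down, gripper open.
Joint ranges: [-3.04, 3.04], [-0.91, 1.82], [-1.04, 1.36], [-1.92, 1.95], [-1.52, 1.45], [-3.14, 3.14]. Speed limits (rad/s): [2.22, 2.22, 2.79, 3.14, 3.14, 3.14].

## Interface

Orientations are given as a unit quaternion [w, x, y, z].
In Python, from rig import get_obs, grab_frame, job_done gives the robot as it stands.
- The arm moves only by the shell command python3 -m crank 'ROWS' [OPENING]. ROWS is JSON, a list of rows, each a list of 6 numbers: the shift along the tool's x, y, z scaled (see below), then the turn, a rotation vector about the tool's x, y, z scaled (see below). In form: [[tx, ty, tz, rx, ry, rz], ...]. A call has 1 to 12 rows; each row is the pose to reach, as a shift and turn from the pose commanded when the call began, along the tool's axes at that moment, turning the shorter way round; what a row does not reach only later rows make up. The controller multiplies each number of a shift by 250 mm and each number of a turn by 180 degrees. A row lasts 1/8 s, in which the tool goes at most 62.5 mm and 10.7 degrees, less where a joint would pass 70% of its speed; a pose out of reach is approached as far as the arm can. A call with a number of a shift or a turn outside -1 to 1 is refused whole. A call with a gripper value outside its range is refused whole. OPENING is the opening, from 0 (shut) to 1 (fully open), set as the call begins (- or left out, the last holds). The fingers move at their own pace and stop on an object; the grip force is fixed at half the most. Time passes only in rows, so rows that repeat a pose let the fingers close. It gives the time, the measured TCP pose, the force, the opening and the grip force at its end, in the units of the state.
- get_obs(): the state, without advancing time (a new reading comes with each control period).
- grab_frame(name): name is "scene" or "top" or "wrist"; returns a dict with "img" (420x560x3 uint8, red, green, blue), "vfov" (degrees; the focal length in pixels is half the picture's height over the tangent of half this angle, whatever the lens; pixels are square), "cx", "cy" (the principal point, pixels), "rvec" (rotation vector, rad) and "tvec" (3), from world to camera coordinates, as OpenCV has them. Camera axes: x right, y down, z forward; pixel columns grow to the right and rows downward; lengths in m; the calibration is good to about 2 mm. A picture is of the moment at which its call begins. There is no depth.
- job_done(): hands the job in; it is judged then, once.
The state is a dict: "clock": time; "qpos": joint angles; "joint_vel": joint speeds; "joint_efforts": joint torques, N m; "ee_pos": TCP position; "tcp_rot": TCP orientation; "contact_force": force on the tool from outside, world axes, zero at the start; "wrist_torque": the same for the moment, N m; "grip_width": finger opening in m; "grip_force": force on a finger pad.
Only numpy, scipy, OpenCV 4.12 (cv2) and the standard library are available. Lean on these libraries where they do the work, as an engineer would, in place of code of your own. Each camera call takes 0.05 s, during which the arm holds its last target. There are 200 camera calls.

## Working session

There is one attempt and no reset: what is moved stays moved. The work goes in short steps, Python scripts to look and compute and a shell command to move; the robot and the scene stay as the last step left them, time stands still between calls to the robot, and variables do not carry over. Pictures are saved under pics/ and viewed, at most 14 in all, crops included, and the job is handed in when it is done.

```bash
ls; mkdir -p pics; cat > h.py <<'E'
import numpy as np,cv2,json
from rig import get_obs,grab_frame,job_done
from scipy.spatial.transform import Rotation as R
def cam(n):
    f=grab_frame(n); h=f["img"].shape[0]; f["f"]=h/2/np.tan(np.radians(f["vfov"])/2)
    f["R"]=R.from_rotvec(np.ravel(f["rvec"])).as_matrix(); f["t"]=np.ravel(f["tvec"]); return f
def ray(f,uv,z):
    d=f["R"].T@np.array([(uv[0]-f["cx"])/f["f"],(uv[1]-f["cy"])/f["f"],1]); c=-f["R"].T@f["t"]
    return c+d*(z-c[2])/d[2]
def proj(f,p):
    q=f["R"]@np.array(p)+f["t"]; return q[:2]/q[2]*f["f"]+[f["cx"],f["cy"]]
def save(f,n,box=None,s=1):
    im=f["img"][:,:,::-1]
    if box: im=im[box[1]:box[3],box[0]:box[2]]
    cv2.imwrite("pics/"+n+".png",cv2.resize(im,None,fx=s,fy=s,interpolation=cv2.INTER_CUBIC))
E
python3 - <<'E'
from h import *
o=get_obs();print({k:np.round(v,3).tolist() for k,v in o.items()})
for n in("scene","top","wrist"):
    f=cam(n);save(f,n+"0",None,1.4);print(n,-f["R"].T@f["t"],f["f"],f["cx"],f["cy"]);print(f["R"].round(2).tolist())
E
```

```text
pics
{'clock': 0.0, 'qpos': [1.18, 0.259, 0.021, 1.334, 0.0, 1.418], 'joint_vel': [-0.001, -0.001, -0.0, 0.0, -0.001, 0.0], 'joint_efforts': [-0.001, -55.564, 34.454, 0.014, -0.0, 0.0], 'ee_pos': [0.129, 0.534, 0.231], 'tcp_rot': [-0.0, 0.119, 0.993, -0.001], 'contact_force': [0.403, 0.56, 0.413], 'wrist_torque': [0.007, 0.002, 0.014], 'grip_force': 0.0, 'grip_width': 0.086}
scene [ 1.18099227 -0.51596339  0.99121422] 447.894633629199 284.0580996384178 205.1630630474367
[[0.58, 0.82, 0.0], [0.6, -0.42, -0.67], [-0.55, 0.39, -0.74]]
top [ 0.20027857 -0.03237176  1.57867926] 482.24681972927795 285.84515957835873 213.25592340618354
[[-0.02, -1.0, -0.02], [-0.98, 0.03, -0.2], [0.2, 0.02, -0.98]]
wrist [0.05915976 0.55167979 0.3738386 ] 337.2939798652131 279.7301453604474 206.49431246760588
[[0.24, 0.97, -0.0], [0.93, -0.23, 0.29], [0.28, -0.07, -0.96]]
```

View pics/top0.png

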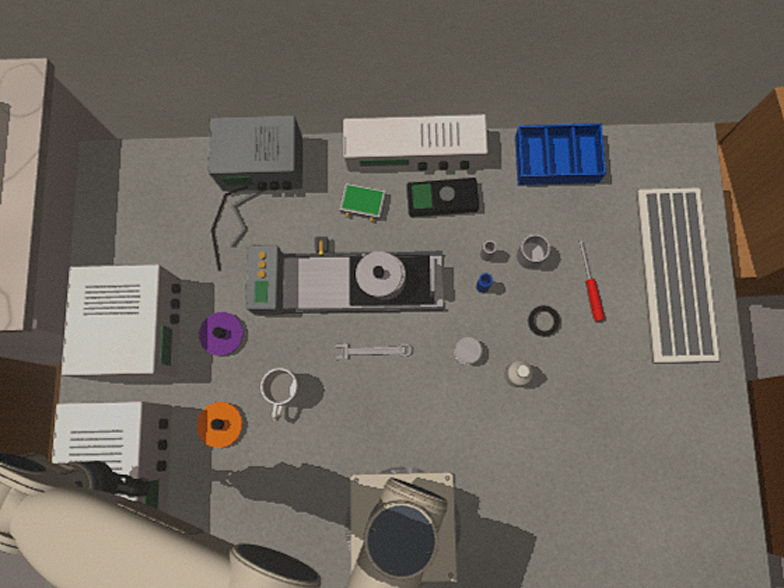

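View pics/scene0.png

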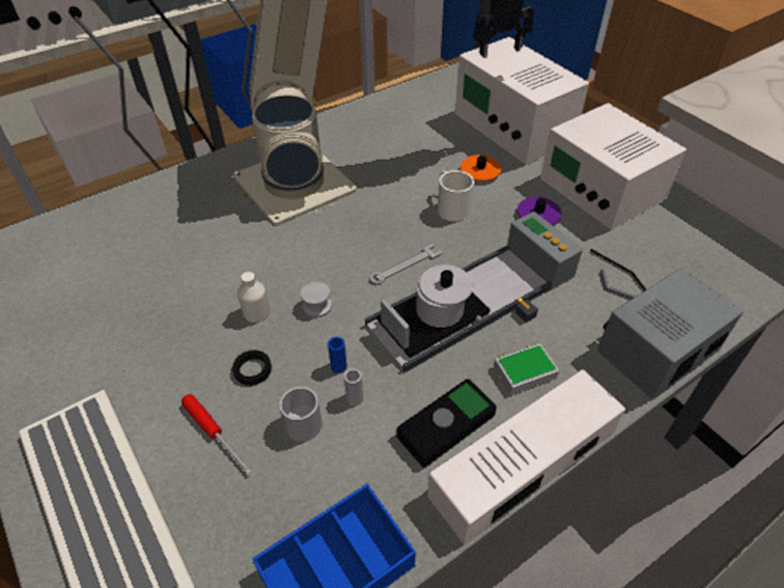

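Top view (784-wide display): the cover with its grey disc and black knob lies at (380,273) on the big can. The orange (220,424) and purple (222,333) discs are decoys. A wide can is at (535,250), a small plain can at (489,247), a blue look-alike at (484,283) and the rubber ring at (543,321). The solder reel is at (468,351). Next I measure these and enlarge the area.

```bash
python3 - <<'E'
from h import *
f=cam("top");save(f,"crop1",(230,150,430,260),4)
for n,uv,z in[("knobtop",(379/1.4,270/1.4),.125),("disc",(380/1.4,274/1.4),.098),("ring",(543/1.4,321/1.4),.018),("wide",(535/1.4,247/1.4),.075),("small",(489/1.4,246/1.4),.075),("blue",(485/1.4,279/1.4),.075),("reel",(468/1.4,350/1.4),.044),("plateL",(440/1.4,256/1.4),.092),("plateR",(440/1.4,304/1.4),.092),("edge left",(444/1.4,251/1.4),.01),("edge r",(444/1.4,308/1.4),.01)]:
    print(n,ray(f,uv,z).round(4))
E
```

```text
knobtop [0.5579 0.0366 0.125 ]
disc [0.5552 0.0358 0.098 ]
ring [ 0.4516 -0.3391  0.018 ]
wide [ 0.6149 -0.3205  0.075 ]
small [ 0.6202 -0.2152  0.075 ]
blue [ 0.5426 -0.2024  0.075 ]
reel [ 0.3848 -0.1596  0.044 ]
plateL [ 0.595 -0.101  0.092]
plateR [ 0.484  -0.0973  0.092 ]
edge left [ 0.6289 -0.1148  0.01  ]
edge r [ 0.4898 -0.11    0.01  ]
```

View pics/crop1.png

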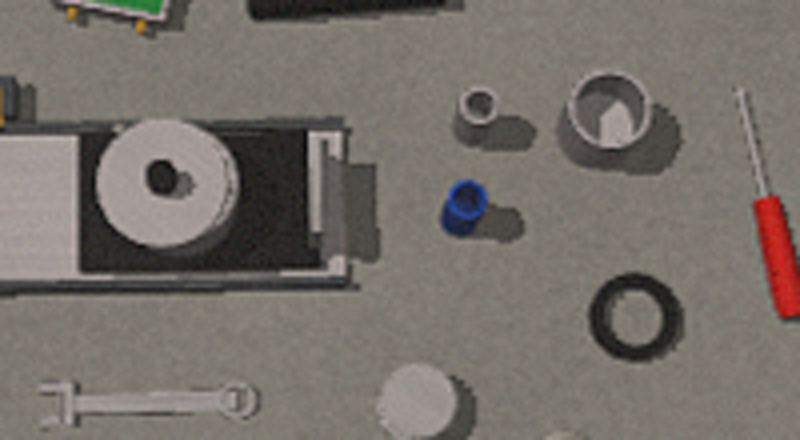

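The wide can's mouth is about 20.5 px across, which is 66 mm, so it is can_large. The small plain can is about 31 mm, so it is can_small. The reel is the 60 mm disc at (468,351). No medium can is visible so far. The grey cover with the black knob is the one meant. Next I go over the cover.

```bash
cat >> h.py <<'E'
def go(x,y,z,a=0):
    o=get_obs(); q=o["tcp_rot"]; Rc=R.from_quat([q[1],q[2],q[3],q[0]]).as_matrix(); c,s=np.cos(a),np.sin(a)
    Rt=np.array([[-c,-s,0],[-s,c,0],[0,0,-1.]]); 
    print("at",np.round(o["ee_pos"],4),"row",(Rc.T@(np.array([x,y,z])-o["ee_pos"])/.25).round(4).tolist(),(R.from_matrix(Rc.T@Rt).as_rotvec()/np.pi).round(4).tolist())
E
python3 - <<'E'
from h import *
go(.556,.036,.24)
f=cam("top"); hsv=cv2.cvtColor(f["img"],cv2.COLOR_RGB2HSV)
m=((hsv[...,2]<60)&(np.arange(420)[:,None]>165)&(np.arange(420)[:,None]<230)&(np.arange(560)>240)&(np.arange(560)<312)).astype(np.uint8)
cs,_=cv2.findContours(m,0,1); c=max(cs,key=cv2.contourArea); r=cv2.minAreaRect(c);print(r)
p=np.array([ray(f,u,.03)[:2] for u in cv2.boxPoints(r)]);print(p.round(4))
E
```

```text
at [0.1295 0.5344 0.2309] row [-2.1276, -1.5354, -0.0355] [-0.0003, -0.0001, -0.0757]
((280.0, 199.0), (36.0, 60.0), 90.0)
[[ 0.6237  0.1094]
 [ 0.6182 -0.0899]
 [ 0.4967 -0.086 ]
 [ 0.5017  0.1103]]
```

```bash
python3 -m crank '[[-0.71,-0.512,0,0,0,-0.0757],[-0.71,-0.512,0,0,0,-0.0757],[-0.71,-0.512,0,0,0,-0.0757],[-0.71,-0.512,0,0,0,-0.0757],[-0.71,-0.512,0,0,0,-0.0757]]' 1; python3 -c "
from h import *
go(.556,.036,.24)"
```

```text
clock: 0.88
ee_pos: [0.2732, 0.3668, 0.2314]
tcp_rot: [0.0, 0.002, 1.0, -0.0]
contact_force: [-0.3, -0.2, 0.3]
grip_width: 0.085
grip_force: 0.0
at [0.2732 0.3668 0.2314] row [-1.1359, -1.3189, -0.0339] [-0.0, 0.0001, -0.0012]
```

```bash
python3 -m crank '[[-0.57,-0.66,0,0,0,0],[-0.57,-0.66,0,0,0,0],[-0.57,-0.66,0,0,0,0],[-0.57,-0.66,0,0,0,0],[-0.57,-0.66,0,0,0,0]]'; python3 -m crank '[[-0.57,-0.66,-0.03,0,0,0],[-0.57,-0.66,-0.03,0,0,0],[-0.57,-0.66,-0.03,0,0,0],[-0.57,-0.66,-0.03,0,0,0],[-0.57,-0.66,-0.03,0,0,0],[-0.57,-0.66,-0.03,0,0,0]]';python3 -c "
from h import *
go(.556,.036,.24)
f=cam('wrist');save(f,'w1',None,1.0)
print(proj(f,[.556,.036,.13]),proj(f,[.556,.036,.098]))
save(cam('top'),'top1',None,1.0)"
```

```text
clock: 1.5
ee_pos: [0.4154, 0.2026, 0.2309]
tcp_rot: [-0.0, 0.001, 1.0, -0.0]
contact_force: [-0.8, -0.1, 0.4]
grip_width: 0.0854
grip_force: 0.0
clock: 2.25
ee_pos: [0.5563, 0.0399, 0.2386]
tcp_rot: [-0.0, -0.001, 1.0, 0.0]
contact_force: [-0.2, -0.1, -0.6]
grip_width: 0.0854
grip_force: 0.0
at [0.5563 0.0399 0.2386] row [0.0013, -0.0154, -0.0054] [0.0001, -0.0002, 0.0004]
[274.73500023 202.36234765] [275.24649508 192.21382623]
```

View pics/w1.png

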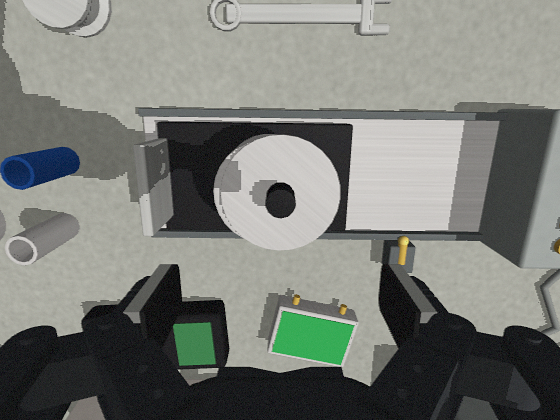

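View pics/top1.png

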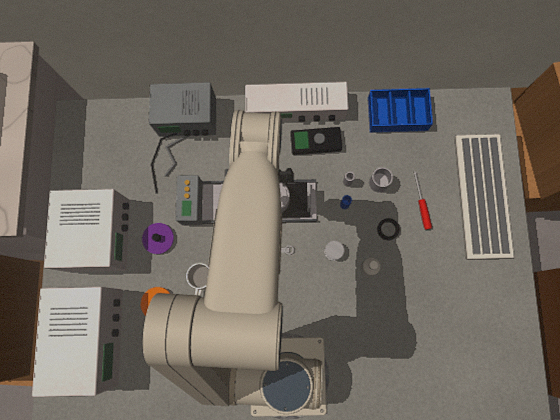

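```bash
python3 - <<'E'
from h import *
f=cam("wrist"); g=cv2.cvtColor(f["img"],cv2.COLOR_RGB2GRAY)
m=(g<60).astype(np.uint8); m[:165]=0;m[235:]=0;m[:,:255]=0;m[:,310:]=0
c=max(cv2.findContours(m,0,1)[0],key=cv2.contourArea);e=cv2.boundingRect(c);print("knob",e,ray(f,(e[0]+e[2]/2,e[1]+e[3]/2),.115))
m=(g>150).astype(np.uint8); m[:130]=0;m[252:]=0;m[:,:200]=0;m[:,343:]=0
m=cv2.morphologyEx(m,cv2.MORPH_OPEN,np.ones((7,7)))
c=max(cv2.findContours(m,0,1)[0],key=cv2.contourArea);e=cv2.fitEllipse(cv2.convexHull(c));print("disc",e,ray(f,e[0],.098))
E
```

```text
knob (265, 183, 30, 35) [0.5587902  0.04013013 0.115     ]
disc ((272.3723449707031, 230.4228515625), (142.7123260498047, 195.28543090820312), 11.663311958312988) [0.59150072 0.03335134 0.098     ]
```

```bash
python3 -m crank '[[-0.008,0,0.4,0,0,0],[-0.008,0,0.4,0,0,0],[-0.008,0,0.545,0,0,0],[-0.008,0,0.545,0,0,0],[-0.008,0,0.545,0,0,0]]' 0.7; python3 -m crank '[[0,0,0,0,0,0],[0,0,0,0,0,0],[0,0,0,0,0,0],[0,0,0,0,0,0],[0,0,0,0,0,0],[0,0,0,0,0,0]]' 0;  python3 -m crank '[[0,0,-0.15,0,0,0],[0,0,-0.4,0,0,0],[0,0,-0.4,0,0,0],[0,0,-0.4,0,0,0],[0,0,-0.4,0,0,0]]'; python3 -c "
from h import *
go(.4516,-.3391,.202)
f=cam('top');save(f,'crop2',(230,150,430,260),4)
g=cv2.cvtColor(f['img'],cv2.COLOR_RGB2GRAY);m=(g<70).astype(np.uint8);m[:,:372]=0;m[:,405:]=0;m[:212]=0;m[247:]=0
c=max(cv2.findContours(m,0,1)[0],key=cv2.contourArea);print(cv2.boundingRect(c));u=cv2.fitEllipse(cv2.convexHull(c));print(u,ray(f,u[0],.012))"
```

```text
clock: 3.02
ee_pos: [0.5595, 0.0387, 0.1041]
tcp_rot: [0.001, -0.0, 1.0, -0.0]
contact_force: [0.3, -0.1, 0.7]
grip_width: 0.0598
grip_force: 0.0
clock: 3.78
ee_pos: [0.5595, 0.0384, 0.104]
tcp_rot: [0.001, -0.0, 1.0, 0.0]
contact_force: [-0.8, 1.5, 8.2]
grip_width: 0.0228
grip_force: 58.4
clock: 4.4
ee_pos: [0.5583, 0.0383, 0.2013]
tcp_rot: [-0.001, 0.0, 1.0, 0.0]
contact_force: [-0.2, -0.1, -0.5]
grip_width: 0.0232
grip_force: 58.9
at [0.5583 0.0383 0.2013] row [0.4267, -1.5098, -0.0022] [0.0001, -0.0007, -0.0]
(375, 212, 26, 29)
((387.9138488769531, 227.3107452392578), (24.796165466308594, 29.180278778076172), 32.237823486328125) [ 0.4591165  -0.34085224  0.012     ]
```

View pics/crop2.png

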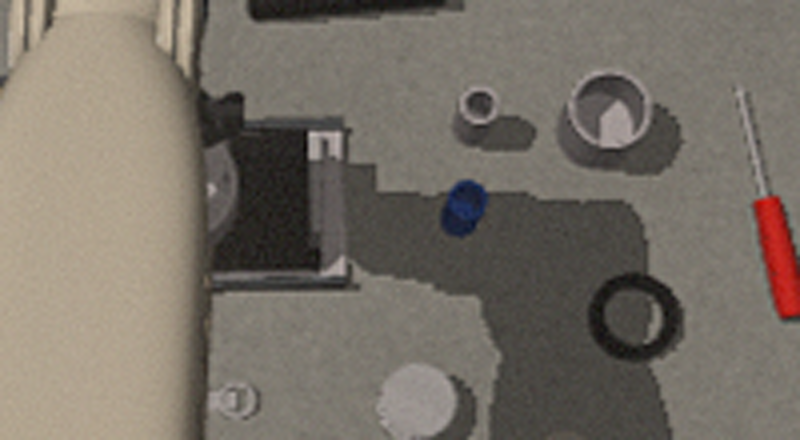

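The cover seems to be in the grip (58 N, width 23 mm), and the big can's mouth is exposed. The ring is at about (389,229) in the raw top image, roughly (0.453,-0.340). I move over it.

```bash
python3 -m crank '[[0.21,-0.75,0,0,0,0],[0.21,-0.75,0,0,0,0],[0.21,-0.75,0,0,0,0],[0.21,-0.75,0,0,0,0],[0.21,-0.75,0,0,0,0]]'; python3 -m crank '[[0.21,-0.75,0,0,0,0],[0.21,-0.75,0,0,0,0],[0.21,-0.75,0,0,0,0],[0.21,-0.75,0,0,0,0],[0.21,-0.75,0,0,0,0]]'; python3 -c "
from h import *
go(.4535,-.3405,.1)
f=cam('wrist');save(f,'w2',None,1.0)
f=cam('top');save(f,'crop3',(230,120,430,260),3)
"
```

```text
clock: 5.08
ee_pos: [0.5061, -0.1494, 0.2019]
tcp_rot: [-0.001, 0.001, 1.0, 0.0]
contact_force: [0.5, 0.1, -1.5]
grip_width: 0.023
grip_force: 59.2
clock: 5.7
ee_pos: [0.4544, -0.3357, 0.202]
tcp_rot: [-0.0, -0.0, 1.0, 0.001]
contact_force: [-0.3, 0.5, -1.0]
grip_width: 0.0229
grip_force: 59.4
at [ 0.4544 -0.3357  0.202 ] row [0.0035, -0.0195, 0.408] [0.0004, -0.0002, 0.0001]
```

View pics/w2.png

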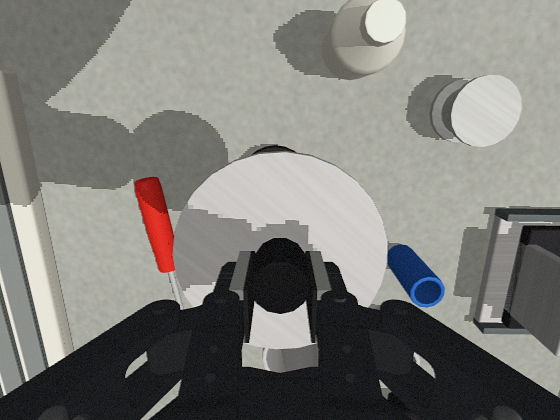

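View pics/crop3.png

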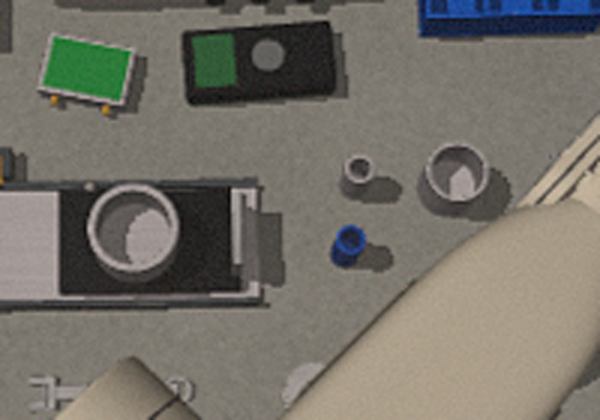

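Wrist view: the grey cover is held flat by its knob at (280,275). Top crop: the big can mouth is at (133,228), can_large at (457,172) and can_small at (357,170). I lower the cover onto the ring.

```bash
python3 -m crank '[[0.003,-0.02,0.2,0,0,0],[0.003,-0.02,0.4,0,0,0],[0.003,-0.02,0.5,0,0,0],[0.003,-0.02,0.6,0,0,0],[0.003,-0.02,0.66,0,0,0],[0.003,-0.02,0.682,0,0,0],[0.003,-0.02,0.684,0,0,0],[0.003,-0.02,0.684,0,0,0]]'; python3 -m crank '[[0,0,0,0,0,0],[0,0,0,0,0,0],[0,0,0,0,0,0],[0,0,0,0,0,0]]' 0.7;  python3 -m crank '[[0,0,-0.2,0,0,0],[0,0,-0.4,0,0,0],[0,0,-0.6,0,0,0],[0,0,-0.8,0,0,0],[0,0,-0.8,0,0,0]]' 1; python3 -c "
from h import *
f=cam('wrist');save(f,'w3',None,1.0)
go(.615,-.3205,.22)
"
```

```text
clock: 6.8
ee_pos: [0.4536, -0.342, 0.0323]
tcp_rot: [0.0, -0.0, 1.0, -0.0]
contact_force: [-1.0, -1.3, -1.0]
grip_width: 0.0231
grip_force: 59.4
clock: 7.3
ee_pos: [0.4532, -0.3417, 0.0316]
tcp_rot: [0.0, 0.0, 1.0, -0.0]
contact_force: [-0.4, 0.0, 0.5]
grip_width: 0.0599
grip_force: 0.0
clock: 7.92
ee_pos: [0.4542, -0.3427, 0.2355]
tcp_rot: [0.002, -0.0, 1.0, -0.003]
contact_force: [1.2, 0.2, -0.3]
grip_width: 0.0854
grip_force: 0.0
at [ 0.4536 -0.3421  0.233 ] row [-0.6453, 0.0867, 0.0535] [-0.0008, 0.0007, 0.0]
```

View pics/w3.png

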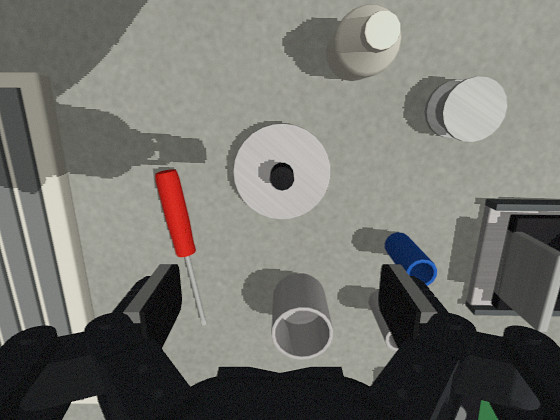

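The cover is parked at (282,172), and can_large stands with its mouth at (302,332). I move above can_large and measure it from the wrist camera.

```bash
python3 -m crank '[[-0.645,0.087,0.05,0,0,0],[-0.645,0.087,0.05,0,0,0],[-0.645,0.087,0.05,0,0,0],[-0.645,0.087,0.05,0,0,0],[-0.645,0.087,0.05,0,0,0]]'; cat >> h.py <<'E'
def ell(f,p,r,lo,n=None):
    g=cv2.cvtColor(f["img"],cv2.COLOR_RGB2GRAY);v,u=np.mgrid[:420,:560]
    m=((g>lo)&((u-p[0])**2+(v-p[1])**2<r*r)).astype(np.uint8)
    c=max(cv2.findContours(m,0,1)[0],key=cv2.contourArea);return cv2.fitEllipse(cv2.convexHull(c))
E
python3 -c "
from h import *
f=cam('wrist');save(f,'w4',None,1.0)
print(proj(f,[.615,-.3205,.075]))
t=cam('top');x0=(457/3+230,172/3+120);e=ell(t,x0,14,115);print(e,ray(t,e[0],.075))
b=(133/3+230,228/3+120);e=ell(t,b,18,115);print(e,ray(t,e[0],.093))
s=(357/3+230,170/3+120);e=ell(t,s,8,115);print(e,ray(t,e[0],.075))
"
```

```text
clock: 8.6
ee_pos: [0.6139, -0.3197, 0.2175]
tcp_rot: [-0.001, -0.0, 1.0, 0.001]
contact_force: [0.0, 0.2, 0.2]
grip_width: 0.0855
grip_force: 0.0
[278.6380373  193.54040112]
((382.3626403808594, 177.36265563964844), (27.478622436523438, 27.831510543823242), 135.0) [ 0.6117798  -0.32097441  0.075     ]
((274.2799072265625, 197.66644287109375), (30.64659881591797, 33.632041931152344), 165.5585479736328) [0.54980518 0.0270859  0.093     ]
((350.5263671875, 177.78521728515625), (11.353938102722168, 16.123350143432617), 34.56765365600586) [ 0.61318598 -0.21885409  0.075     ]
```

View pics/w4.png

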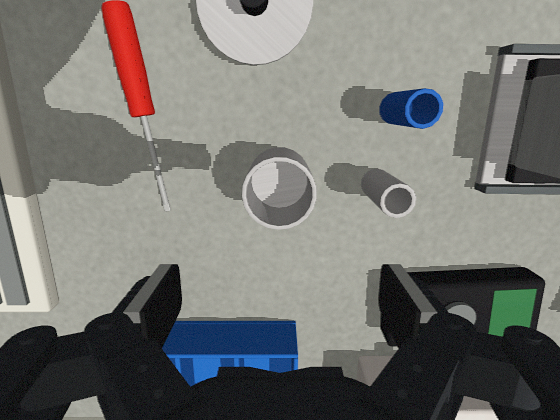

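```bash
python3 -c "
from h import *
f=cam('wrist');print(ray(f,(397.5,200.5),.075),ray(f,(279.5,192.5),.075));go(.6145,-.32,.0555)"
python3 -m crank '[[0,0,0.25,0,0,0],[0,0,0.45,0,0,0],[0,0,0.6,0,0,0],[0,0,0.648,0,0,0],[0,0,0.648,0,0,0],[0,0,0.648,0,0,0]]'; python3 -m crank '[[0,0,0,0,0,0],[0,0,0,0,0,0],[0,0,0,0,0,0],[0,0,0,0,0,0],[0,0,0,0,0,0],[0,0,0,0,0,0]]' 0;  python3 -m crank '[[0,0,-0.15,0,0,0],[0,0,-0.4,0,0,0],[0,0,-0.6,0,0,0],[0,0,-0.6,0,0,0],[0,0,-0.6,0,0,0]]'; python3 -c "
from h import *
f=cam('wrist');save(f,'w5',None,1.0)
t=cam('top');save(t,'crop4',(230,120,430,260),4)
go(.55,.03,.21)"
```

```text
[ 0.62165785 -0.21611005  0.075     ] [ 0.61426175 -0.32035712  0.075     ]
at [ 0.6135 -0.3203  0.2193] row [-0.004, 0.0011, 0.655] [-0.0, -0.0, -0.0003]
clock: 9.5
ee_pos: [0.6152, -0.3207, 0.0592]
tcp_rot: [0.001, 0.0, 1.0, -0.001]
contact_force: [-0.3, 0.3, -0.2]
grip_width: 0.0855
grip_force: 0.0
clock: 10.25
ee_pos: [0.6151, -0.3202, 0.0595]
tcp_rot: [0.001, -0.0, 1.0, -0.001]
contact_force: [-2.0, 1.5, 10.8]
grip_width: 0.0634
grip_force: 64.2
clock: 10.88
ee_pos: [0.6142, -0.3197, 0.2064]
tcp_rot: [-0.0, -0.0, 1.0, 0.0]
contact_force: [0.2, -0.8, -1.6]
grip_width: 0.0634
grip_force: 66.9
at [ 0.6139 -0.3195  0.2052] row [0.2554, 1.3982, -0.0163] [0.0005, -0.0008, 0.0]
```

View pics/crop4.png

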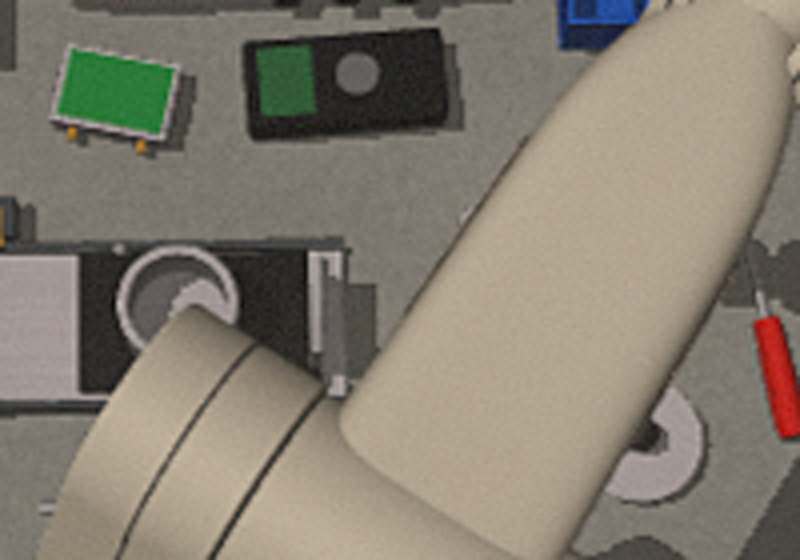

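can_large is held (66 N, 63 mm). The big can mouth is at crop (178,305), about (0.553,0.027). I approach and check with the wrist camera.

```bash
python3 -m crank '[[0.2,0.5,-0.1,0,0,0],[0.2,0.5,-0.1,0,0,0],[0.2,0.5,-0.1,0,0,0],[0.2,0.5,-0.1,0,0,0]]';  python3 -m crank '[[0.2,0.5,-0.1,0,0,0],[0.2,0.5,-0.1,0,0,0],[0.2,0.5,-0.1,0,0,0],[0.2,0.5,-0.1,0,0,0],[0.2,0.5,-0.1,0,0,0]]'; python3 -c "
from h import *
f=cam('wrist');save(f,'w6',None,1.0)
print(proj(f,[.553,.027,.093]))
go(.553,.027,.25)"
```

```text
clock: 11.48
ee_pos: [0.5643, -0.1943, 0.2316]
tcp_rot: [-0.0, -0.001, 1.0, 0.0]
contact_force: [1.1, -0.6, -2.1]
grip_width: 0.0635
grip_force: 67.1
clock: 12.1
ee_pos: [0.5151, -0.0713, 0.2561]
tcp_rot: [-0.001, 0.001, 1.0, -0.0]
contact_force: [0.2, -0.3, -1.4]
grip_width: 0.063
grip_force: 67.4
[381.91500341 224.87453635]
at [ 0.515  -0.0713  0.2561] row [-0.1514, 0.3936, 0.0241] [0.0, -0.0004, -0.0005]
```

View pics/w6.png

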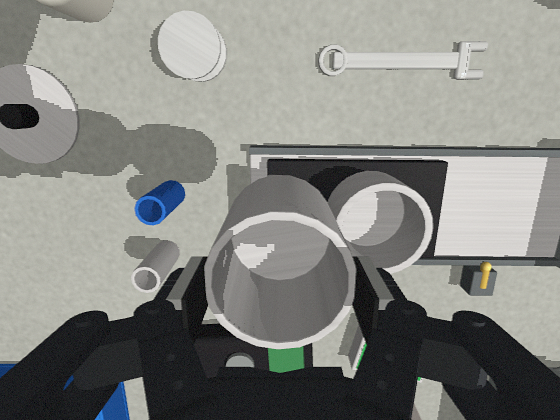

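```bash
python3 -m crank '[[-0.16,0.399,0,0,0,0],[-0.16,0.399,0,0,0,0],[-0.16,0.399,0,0,0,0],[-0.16,0.399,0,0,0,0]]'; python3 -m crank '[[0,0,0.2,0,0,0],[0,0,0.35,0,0,0],[0,0,0.42,0,0,0],[0,0,0.5,0,0,0],[0,0,0.5,0,0,0]]'; python3 -c "
from h import *
go(.555,.0285,.096)"
```

```text
clock: 12.65
ee_pos: [0.5547, 0.029, 0.2563]
tcp_rot: [-0.001, 0.0, 1.0, -0.0]
contact_force: [-0.5, 0.4, -1.9]
grip_width: 0.0637
grip_force: 67.5
clock: 13.28
ee_pos: [0.5535, 0.0284, 0.1308]
tcp_rot: [-0.001, 0.001, 1.0, 0.0]
contact_force: [0.7, 0.2, -1.6]
grip_width: 0.0632
grip_force: 67.5
at [0.5535 0.0284 0.1308] row [-0.0063, 0.0002, 0.1393] [0.0, -0.0009, -0.0006]
```

```bash
python3 -m crank '[[-0.004,0,0.07,0,0,0],[-0.004,0,0.12,0,0,0],[-0.004,0,0.136,0,0,0],[-0.004,0,0.136,0,0,0]]'; python3 -m crank '[[0,0,0,0,0,0],[0,0,0,0,0,0],[0,0,0,0,0,0],[0,0,0,0,0,0]]' 1;  python3 -m crank '[[0,0,-0.2,0,0,0],[0,0,-0.4,0,0,0],[0,0,-0.6,0,0,0],[0,0,-0.6,0,0,0]]' 1; python3 -c "
from h import *
f=cam('wrist');save(f,'w7',None,1.0)
print(proj(f,[.555,.0285,.093]),proj(f,[.555,.0285,.111]))
go(.6215,-.216,.2)"
```

```text
clock: 13.78
ee_pos: [0.5555, 0.0297, 0.0982]
tcp_rot: [-0.0, 0.0, 1.0, -0.0]
contact_force: [-0.6, 0.4, -1.6]
grip_width: 0.0633
grip_force: 67.5
clock: 14.28
ee_pos: [0.5555, 0.0298, 0.0982]
tcp_rot: [0.0, -0.0, 1.0, -0.0]
contact_force: [0.5, 1.2, 0.2]
grip_width: 0.0855
grip_force: 0.0
clock: 14.78
ee_pos: [0.5568, 0.0297, 0.252]
tcp_rot: [0.003, -0.0, 1.0, -0.0]
contact_force: [-0.1, -0.2, -0.5]
grip_width: 0.0856
grip_force: 0.0
[278.53721703 184.36333533] [278.45010757 189.17396423]
at [0.5561 0.0298 0.2495] row [-0.2609, -0.9831, 0.1994] [-0.0001, 0.0011, 0.0]
```

View pics/w7.png

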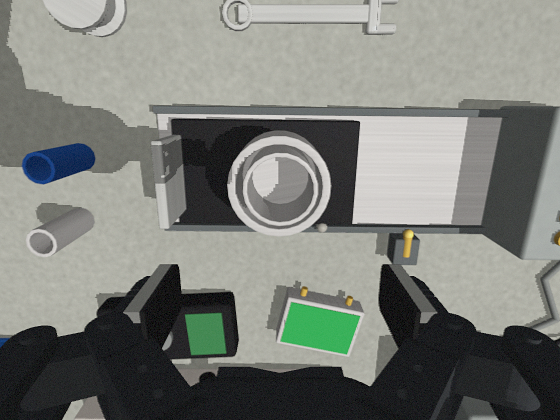

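can_large stands nested: its rim is at (282,188) inside the big can's rim at (279,184). can_small is the plain one at (43,239), and the blue look-alike is at (45,165). I go for can_small.

```bash
python3 -c "
from h import *
f=cam('wrist');print(ray(f,(282,188),.111),ray(f,(279.5,184.5),.093),ray(f,(42.5,239.5),.075))"
python3 -m crank '[[-0.13,-0.49,0,0,0,0],[-0.13,-0.49,0,0,0,0],[-0.13,-0.49,0,0,0,0],[-0.13,-0.49,0,0,0,0]]';python3 -m crank '[[-0.13,-0.49,0.13,0,0,0],[-0.13,-0.49,0.13,0,0,0],[-0.13,-0.49,0.13,0,0,0],[-0.13,-0.49,0.13,0,0,0],[-0.13,-0.49,0.13,0,0,0]]' 0.7; python3 -c "
from h import *
f=cam('wrist');p=proj(f,[.6217,-.216,.075]);print(p)
for lo in(140,160,180):e=ell(f,p,30,lo);print(e,ray(f,e[0],.075))
np.set_printoptions(linewidth=250);g=cv2.cvtColor(f['img'],cv2.COLOR_RGB2GRAY);u,v=p.astype(int)
print(g[v,u-36:u+37:2]);print(g[v-36:v+37:2,u])
go(.6217,-.216,.062)"
```

```text
[0.55207019 0.03165908 0.111     ] [0.5532056  0.02949449 0.093     ] [ 0.61455366 -0.21085718  0.075     ]
clock: 15.38
ee_pos: [0.5874, -0.0928, 0.2465]
tcp_rot: [-0.001, 0.001, 1.0, 0.001]
contact_force: [-0.0, 1.0, 0.0]
grip_width: 0.0853
grip_force: 0.0
clock: 16.0
ee_pos: [0.6204, -0.2133, 0.2163]
tcp_rot: [0.0, -0.001, 1.0, -0.0]
contact_force: [-0.0, 0.6, -0.6]
grip_width: 0.0596
grip_force: 0.0
[276.70000263 193.58501829]
((276.78533935546875, 193.70858764648438), (59.48945999145508, 59.843292236328125), 62.95545959472656) [ 0.62181089 -0.21592584  0.075     ]
((276.7902526855469, 193.7315673828125), (59.433101654052734, 59.844032287597656), 65.5870590209961) [ 0.62183153 -0.21592158  0.075     ]
((277.01416015625, 200.31509399414062), (46.593055725097656, 54.26799011230469), 91.15486907958984) [ 0.62778141 -0.21573075  0.075     ]
[176 184 179 179 179 175 172 174 172 173 192 216 150 137 109 104 104 103 104 103 109 107 100  97  97  77 207 217 168 180 177 178 176 178 179 180 184]
[178 172 109 105 103 107 104 104 101  89 211 203 141 142 141 140 143  96 104 103 102 103 104 103  99 209 207 177 183 186 181 175 176 178 180 182 180]
at [ 0.6205 -0.2134  0.2164] row [-0.0042, -0.0102, 0.6177] [-0.0001, 0.0003, 0.0006]
```

```bash
python3 -m crank '[[-0.005,-0.006,0.25,0,0,0],[-0.005,-0.006,0.45,0,0,0],[-0.005,-0.006,0.58,0,0,0],[-0.005,-0.006,0.618,0,0,0],[-0.005,-0.006,0.618,0,0,0],[-0.005,-0.006,0.618,0,0,0]]'; python3 -m crank '[[0,0,0,0,0,0],[0,0,0,0,0,0],[0,0,0,0,0,0],[0,0,0,0,0,0],[0,0,0,0,0,0],[0,0,0,0,0,0]]' 0;  python3 -m crank '[[0,0,-0.15,0,0,0],[0,0,-0.4,0,0,0],[0,0,-0.6,0,0,0],[0,0,-0.75,0,0,0],[0,0,-0.75,0,0,0]]'; python3 -c "
from h import *
go(.552,.031,.25)"
```

```text
clock: 16.8
ee_pos: [0.6226, -0.2168, 0.063]
tcp_rot: [0.001, -0.0, 1.0, -0.001]
contact_force: [-0.0, 0.5, 0.5]
grip_width: 0.0599
grip_force: 0.0
clock: 17.55
ee_pos: [0.6223, -0.2168, 0.0624]
tcp_rot: [0.001, -0.0, 1.0, -0.0]
contact_force: [-0.7, 0.1, 7.1]
grip_width: 0.0288
grip_force: 59.2
clock: 18.18
ee_pos: [0.6225, -0.2172, 0.2522]
tcp_rot: [0.003, 0.0, 1.0, -0.001]
contact_force: [1.1, -0.2, -1.9]
grip_width: 0.0292
grip_force: 59.8
at [ 0.6225 -0.2172  0.2522] row [0.2822, 0.9927, 0.0046] [-0.0009, 0.0017, -0.0]
```

```bash
python3 -m crank '[[0.141,0.45,0,0,0,0],[0.141,0.45,0,0,0,0],[0.141,0.45,0,0,0,0],[0.141,0.45,0,0,0,0],[0.141,0.45,0,0,0,0]]'; python3 -c "
from h import *
f=cam('wrist');save(f,'w8');p=proj(f,[.553,.031,.111]);print(p,proj(f,[.553,.064,.111]),proj(f,[.553,-.002,.111]),proj(f,[.586,.031,.111]),proj(f,[.553,.0775,.093]))
np.set_printoptions(linewidth=250);g=cv2.cvtColor(f['img'],cv2.COLOR_RGB2GRAY);u,v=p.astype(int)
print(g[v,u-60:u+64:2]);print(g[v-60:v+62:2,u])
go(.552,.031,.25)"
```

```text
clock: 18.8
ee_pos: [0.5866, -0.1051, 0.2478]
tcp_rot: [-0.0, 0.001, 1.0, 0.0]
contact_force: [-0.3, -0.3, -1.7]
grip_width: 0.0291
grip_force: 59.9
[444.08445821 154.13487597] [483.95060423 154.08403889] [404.22199528 154.18570834] [438.74839239 192.78311622] [487.43475571 151.2423254 ]
[226 149  91  89  96  92  94  95  99  92 179 222 225 226 229 145 150 148 147 148 149 149 149 150 147 147 148 150 152 154 120  96  93  95  95  92  89  95  93  92  92  91  96  96  89  95  89 206 220 220 223 217 217 217 217 218 217 218 218 218 217 217]
[ 55  59  54  58 189 218 219 219 215  86  91  91 213 221 170  91  94  96  89  89  92 100 111 131 154 150 154 156 145 144 120 102  97  95  96 100 103 101 102  99 103 104 106 106 109 110 108 112 105 228 221 104 165 224 218 221 178 174 171 188 181]
at [ 0.5866 -0.1052  0.2478] row [0.1392, 0.5447, -0.0084] [0.0001, -0.0003, -0.0004]
```

```bash
python3 -m crank '[[0.13,0.545,0,0,0,0],[0.13,0.545,0,0,0,0],[0.13,0.545,0,0,0,0],[0.13,0.545,0,0,0,0],[0.13,0.545,0,0,0,0]]';  python3 -m crank '[[0,0,0.2,0,0,0],[0,0,0.3,0,0,0],[0,0,0.38,0,0,0],[0,0,0.38,0,0,0],[0,0,0.38,0,0,0]]'; python3 -c "
from h import *
go(.554,.031,.1172)"
```

```text
clock: 19.48
ee_pos: [0.5545, 0.0307, 0.2483]
tcp_rot: [-0.0, 0.001, 1.0, -0.0]
contact_force: [-0.2, 0.4, -0.0]
grip_width: 0.0288
grip_force: 60.0
clock: 20.1
ee_pos: [0.5546, 0.0311, 0.1542]
tcp_rot: [0.0, 0.001, 1.0, -0.0]
contact_force: [0.6, 0.5, -0.6]
grip_width: 0.0288
grip_force: 60.0
at [0.5546 0.0311 0.1542] row [0.0025, -0.0005, 0.1481] [-0.0001, 0.0003, -0.0004]
```

```bash
python3 -m crank '[[0,0,0.08,0,0,0],[0,0,0.13,0,0,0],[0,0,0.146,0,0,0],[0,0,0.146,0,0,0],[0,0,0.146,0,0,0]]'; python3 -m crank '[[0,0,0,0,0,0],[0,0,0,0,0,0],[0,0,0,0,0,0],[0,0,0,0,0,0]]' 0.6;  python3 -m crank '[[0,0,-0.1,0,0,0],[0,0,-0.3,0,0,0],[0,0,-0.55,0,0,0],[0,0,-0.55,0,0,0],[0,0,-0.55,0,0,0]]'; python3 -c "
from h import *
f=cam('wrist');save(f,'w9');p=proj(f,[.554,.031,.129]);print(p,proj(f,[.554,.047,.129]),proj(f,[.57,.031,.129]))
np.set_printoptions(linewidth=250);g=cv2.cvtColor(f['img'],cv2.COLOR_RGB2GRAY);u,v=p.astype(int)
print(u,v);print(g[v,u-60:u+64:2]);print(g[v-60:v+62:2,u])
go(.4536,-.3417,.25)"
```

```text
clock: 20.72
ee_pos: [0.5543, 0.0321, 0.1176]
tcp_rot: [0.0, -0.0, 1.0, -0.0]
contact_force: [0.2, -0.0, 0.0]
grip_width: 0.0284
grip_force: 60.0
clock: 21.22
ee_pos: [0.5539, 0.0321, 0.1171]
tcp_rot: [0.0, -0.0, 1.0, -0.0]
contact_force: [0.2, -0.1, -0.1]
grip_width: 0.0512
grip_force: 0.0
clock: 21.85
ee_pos: [0.5538, 0.0321, 0.2542]
tcp_rot: [-0.0, -0.0, 1.0, -0.0]
contact_force: [0.6, -0.7, -0.8]
grip_width: 0.0515
grip_force: 0.0
[278.45379769 197.34816496] [297.87541969 197.34429234] [278.4791677  215.79646585]
278 197
[ 31  34  26  26 194 207 210 223  91  91  90 142 214 203 137 136 138 142 138 185 212 210 173 207 218 134 140  98 105 101 104 103 107 108 107 105 100  98  94 197 217 151  95  97  94  90 144 213 182  93  89 211 213 218 193  35  48  41  50  50  46  48]
[106 109 209 212 211 209 103 105 106 102 131 216 199 145 105 105 108 105 105 107  99 204 210 149 140 142 143 144 117 107 104 104 102 109 106 103 102 214 208 102 105 108 109 106 122 216 153 101 213 211 210 197 175 179 177 178 179 181 179 179 184]
at [0.5535 0.0321 0.2535] row [0.3993, -1.4952, 0.0144] [0.0, -0.0005, -0.0]
```

```bash
python3 -m crank '[[0.2,-0.75,0,0,0,0],[0.2,-0.75,0,0,0,0],[0.2,-0.75,0,0,0,0],[0.2,-0.75,0,0,0,0],[0.2,-0.75,0,0,0,0]]' 0.6; python3 -m crank '[[0.2,-0.747,0.1,0,0,0],[0.2,-0.747,0.1,0,0,0],[0.2,-0.747,0.1,0,0,0],[0.2,-0.747,0.1,0,0,0],[0.2,-0.747,0.1,0,0,0],[0.2,-0.747,0.1,0,0,0]]'; cat > k.py <<'E'
from h import *
f=cam('wrist');save(f,'wk');p=proj(f,[.4535,-.3415,.04]);print(p)
g=cv2.cvtColor(f["img"],cv2.COLOR_RGB2GRAY)
d=(g>150).astype(np.uint8);v,u=np.mgrid[:420,:560]
m=((g<60)&((u-p[0])**2+(v-p[1])**2<60**2)).astype(np.uint8)
cs=[c for c in cv2.findContours(m,0,1)[0] if cv2.contourArea(c)>100]
for c in cs:
    b=cv2.boundingRect(c);print(b,cv2.contourArea(c),ray(f,(b[0]+b[2]/2,b[1]+b[3]/2),.037))
e=ell(f,p,75,195);print("disc",e,ray(f,e[0],.023))
go(.4535,-.3415,.029)
E
python3 k.py
```

```text
clock: 22.52
ee_pos: [0.5035, -0.1556, 0.2534]
tcp_rot: [-0.001, 0.001, 1.0, 0.001]
contact_force: [-0.3, -0.0, -0.6]
grip_width: 0.0511
grip_force: 0.0
clock: 23.28
ee_pos: [0.4548, -0.3404, 0.2298]
tcp_rot: [0.0, -0.001, 1.0, 0.0]
contact_force: [-0.2, -0.4, 0.3]
grip_width: 0.0512
grip_force: 0.0
[278.59487026 179.07263191]
(252, 176, 24, 28) 500.5 [ 0.4655838  -0.35645003  0.037     ]
disc ((297.84283447265625, 165.3645477294922), (10.1712646484375, 41.60547637939453), 130.3124542236328) [ 0.44249793 -0.32145624  0.023     ]
at [ 0.4548 -0.3404  0.2299] row [0.0055, -0.0041, 0.8037] [-0.0, 0.0001, 0.0008]
```

The knob is about 19 mm off where I left it, so the cover was knocked. I use the last picture to see how it lies.

View pics/wk.png

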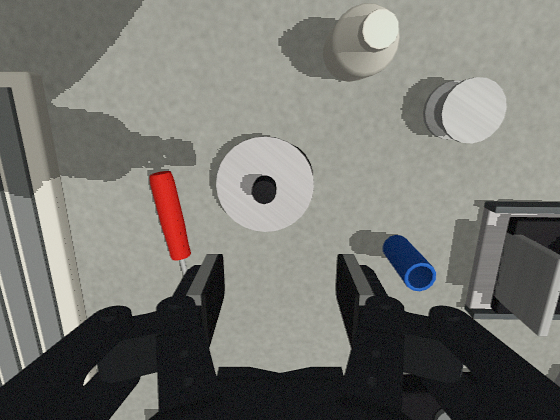

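The last picture shows the cover shifted but still flat on the ring, with the disc at (265,184) and the knob at (264,190), about (0.4655,-0.356). I grip it there.

```bash
python3 -m crank '[[-0.043,-0.064,0.15,0,0,0],[-0.043,-0.064,0.4,0,0,0],[-0.043,-0.064,0.55,0,0,0],[-0.043,-0.064,0.55,0,0,0]]' 0.7; python3 -c "
from h import *
f=cam('wrist');g=cv2.cvtColor(f['img'],cv2.COLOR_RGB2GRAY);p=proj(f,[.4655,-.3563,.037]);print(p);v,u=np.mgrid[:420,:560]
m=((g<60)&((u-p[0])**2+(v-p[1])**2<45**2)).astype(np.uint8)
for c in cv2.findContours(m,0,1)[0]:
    b=cv2.boundingRect(c);print(b,ray(f,(b[0]+b[2]/2,b[1]+b[3]/2),.04)) if b[2]>10 else 0
go(.4655,-.3563,.0305)"
```

```text
clock: 23.82
ee_pos: [0.4641, -0.3559, 0.0901]
tcp_rot: [-0.002, -0.001, 1.0, 0.002]
contact_force: [-0.4, -0.2, 0.8]
grip_width: 0.0599
grip_force: 0.0
[278.76453381 229.80109185]
(258, 205, 41, 50) [ 0.4645096  -0.35646426  0.04      ]
at [ 0.4651 -0.3571  0.0923] row [-0.0019, 0.0029, 0.2474] [0.0002, -0.0002, 0.0005]
```

```bash
python3 -m crank '[[0,0.002,0.12,0,0,0],[0,0.002,0.2,0,0,0],[0,0.002,0.245,0,0,0],[0,0.002,0.245,0,0,0],[0,0.002,0.245,0,0,0]]'; python3 -m crank '[[0,0,0,0,0,0],[0,0,0,0,0,0],[0,0,0,0,0,0],[0,0,0,0,0,0],[0,0,0,0,0,0],[0,0,0,0,0,0]]' 0;  python3 -m crank '[[0,0,-0.1,0,0,0],[0,0,-0.3,0,0,0],[0,0,-0.55,0,0,0],[0,0,-0.8,0,0,0],[0,0,-0.9,0,0,0],[0,0,-0.9,0,0,0]]'; python3 -c "
from h import *
f=cam('wrist');save(f,'wc');g=cv2.cvtColor(f['img'],cv2.COLOR_RGB2GRAY)
o=np.array(get_obs()['ee_pos']);p=proj(f,o+[0,0,-.006]);print(p,proj(f,o+[0,.052,-.006]),proj(f,o+[-.052,0,-.006]),proj(f,o+[0,-.052,-.006]))
np.set_printoptions(linewidth=250);v=int(p[1])-45;print(v,g[v,150:420:4]);print(g[100:260:4,int(p[0])])
go(.554,.032,.25)"
```

```text
clock: 24.5
ee_pos: [0.4653, -0.3582, 0.0322]
tcp_rot: [0.001, -0.0, 1.0, -0.001]
contact_force: [0.4, 0.4, 0.2]
grip_width: 0.0599
grip_force: 0.0
clock: 25.25
ee_pos: [0.4649, -0.3569, 0.0315]
tcp_rot: [0.0, -0.0, 1.0, 0.0]
contact_force: [-0.7, 5.9, 7.3]
grip_width: 0.0227
grip_force: 58.5
clock: 26.0
ee_pos: [0.4651, -0.3582, 0.2577]
tcp_rot: [0.001, 0.0, 1.0, -0.001]
contact_force: [-0.9, -0.7, -1.6]
grip_width: 0.0222
grip_force: 59.0
[280.57955465 258.572771  ] [386.73835512 258.68218374] [280.63360162 152.1090911 ] [174.61176092 258.46355511]
213 [171 168 169 168 175 174 170 168 133 137 137 136 132 135 133 133 132 126 197 200 199 200 201 200 200 197 201 200 201 200 199 199 199 202 201 201 203 205 204 204 202 204 201 201 201 204 202 201 205 206 206 203 201 203 200 202 206 162 174 174 167 165
 173 172 174 171 168 168]
[168 168 170 172 168 168 166 170 107  49  36  38 169 129 202 205 202 200 200 198 201 201 202 201 205 204 200 199 204 199 207 133 134 135 139  12  12  11  21  20]
at [ 0.4647 -0.3578  0.2558] row [-0.3571, 1.5592, 0.0223] [-0.0002, 0.0002, -0.0]
```

```bash
python3 -m crank '[[-0.357,0.87,0,0,0,0],[-0.357,0.87,0,0,0,0],[-0.357,0.87,0,0,0,0],[-0.357,0.87,0,0,0,0],[-0.357,0.87,0,0,0,0],[-0.357,0.87,0,0,0,0]]'; python3 -c "
from h import *
f=cam('wrist');save(f,'wd');g=cv2.cvtColor(f['img'],cv2.COLOR_RGB2GRAY)
P=np.array([.554,.033,.129]);p=proj(f,P);print(p,[proj(f,P+d).round(1).tolist() for d in np.array([[0,.016,0],[0,-.016,0],[.016,0,0],[-.016,0,0]])])
np.set_printoptions(linewidth=250);u,v=p.astype(int);print(u,v,g[v,u-40:u+40]);print(g[v-40:v+41,u]);
t=cam('top');save(t,'td')
go(.554,.032,.25)"
```

```text
clock: 26.8
ee_pos: [0.5535, -0.1401, 0.2542]
tcp_rot: [-0.001, -0.0, 1.0, 0.0]
contact_force: [0.5, -0.6, -1.3]
grip_width: 0.0224
grip_force: 59.2
[489.49892512 198.10895878] [[508.9, 198.1], [470.1, 198.1], [486.1, 216.5], [493.0, 179.1]]
489 198 [101  89  89  87  88  87  89  90  88  89  89  90  91  89  85  86  86  93  87  90  92  83 146 202 215 220 183 116 100 102 100 103  99 104  99 100  98 101  97 101  93  98  93  95  97  94  91  96  93  92  94  92  92  93  86 129 206 216 218 218 217 216
 215 216 216 216 214 215 216 215 216 216 217 215 216 215 215 215 215 217]
[ 87  90 218 223 218 219 185  83  93  92  94  91  88  90  91  90  91  86 100 110 101  97 182 223 218 218 130  82  91  92  95  87  89  89  92  91  96  92  94  95  93  94  96  99  98 100 102 107 104 107 106 107 101 110 219 221 217 195  92 102  97  99
 165 222 215 215 216 219 220 225 106  36  44 106 119 112 108 111 110 159 183]
at [ 0.5534 -0.141   0.2548] row [-0.0016, 0.692, 0.0196] [0.0001, -0.0005, -0.0004]
```

The wrist profile puts can_small's rim at (0.554,0.033). I bring the cover over it.

```bash
python3 -m crank '[[-0.002,0.696,0,0,0,0],[-0.002,0.696,0,0,0,0],[-0.002,0.696,0,0,0,0],[-0.002,0.696,0,0,0,0],[-0.002,0.696,0,0,0,0]]';  python3 -m crank '[[0,0,0.15,0,0,0],[0,0,0.25,0,0,0],[0,0,0.33,0,0,0],[0,0,0.33,0,0,0],[0,0,0.33,0,0,0]]'; python3 -c "
from h import *
go(.554,.033,.1435)"
```

```text
clock: 27.52
ee_pos: [0.5544, 0.0328, 0.2556]
tcp_rot: [-0.0, 0.0, 1.0, -0.0]
contact_force: [0.4, 0.3, -0.9]
grip_width: 0.023
grip_force: 59.4
clock: 28.15
ee_pos: [0.5549, 0.0327, 0.1741]
tcp_rot: [0.0, 0.001, 1.0, -0.0]
contact_force: [-0.1, -0.2, -1.2]
grip_width: 0.023
grip_force: 59.4
at [0.5549 0.0327 0.1741] row [0.0036, 0.0011, 0.1223] [-0.0, 0.0003, -0.0005]
```

```bash
python3 -m crank '[[0.003,0.001,0.05,0,0,0],[0.003,0.001,0.08,0,0,0],[0.003,0.001,0.105,0,0,0],[0.003,0.001,0.118,0,0,0],[0.003,0.001,0.118,0,0,0],[0.003,0.001,0.118,0,0,0]]'
```

```text
clock: 28.9
ee_pos: [0.5538, 0.0341, 0.144]
tcp_rot: [0.0, -0.0, 1.0, -0.0]
contact_force: [0.3, 0.4, -1.6]
grip_width: 0.0226
grip_force: 59.4
```

```bash
python3 -m crank '[[0,0,0.004,0,0,0],[0,0,0.008,0,0,0],[0,0,0.008,0,0,0]]'
```

```text
clock: 29.28
ee_pos: [0.554, 0.0339, 0.1425]
tcp_rot: [0.001, 0.0, 1.0, -0.0]
contact_force: [-0.1, 1.2, 5.3]
grip_width: 0.0227
grip_force: 60.1
```

```bash
python3 -m crank '[[0,0,0,0,0,0],[0,0,0,0,0,0],[0,0,0,0,0,0],[0,0,0,0,0,0]]' 0.6;  python3 -m crank '[[0,0,-0.1,0,0,0],[0,0,-0.3,0,0,0],[0,0,-0.5,0,0,0],[0,0,-0.5,0,0,0],[0,0,-0.5,0,0,0]]'; python3 -c "
from h import *
f=cam('wrist');save(f,'we');g=cv2.cvtColor(f['img'],cv2.COLOR_RGB2GRAY);p=proj(f,[.554,.033,.15]);print(p);v,u=np.mgrid[:420,:560]
m=((g<60)&((u-p[0])**2+(v-p[1])**2<35**2)).astype(np.uint8)
for c in cv2.findContours(m,0,1)[0]:
    b=cv2.boundingRect(c);print(b,ray(f,(b[0]+b[2]/2,b[1]+b[3]/2),.15)) if b[2]>10 else 0
P=np.array([.554,.033,.134]);print([proj(f,P+d).round(1).tolist() for d in np.array([[0,0,0],[0,.052,0],[0,-.052,0],[.052,0,0],[-.052,0,0]])])
u,v=proj(f,P).astype(int);np.set_printoptions(linewidth=250);print(u,v,g[v,u-80:u+81:2]);print(g[v-80:v+81:2,u])
go(.554,-.2,.25)"
```

```text
clock: 29.78
ee_pos: [0.5536, 0.0341, 0.1417]
tcp_rot: [-0.0, -0.0, 1.0, 0.0]
contact_force: [-0.4, -0.3, 0.3]
grip_width: 0.0516
grip_force: 0.0
clock: 30.4
ee_pos: [0.5535, 0.0341, 0.2663]
tcp_rot: [-0.0, -0.0, 1.0, 0.0]
contact_force: [-0.3, 1.3, -0.9]
grip_width: 0.0512
grip_force: 0.0
[278.40220833 200.64317811]
(265, 182, 31, 37) [0.5538816  0.03467558 0.15      ]
[[278.5, 195.5], [340.1, 195.5], [216.9, 195.5], [278.6, 252.1], [278.4, 132.6]]
278 195 [ 36  27  21  18  12  27  25  24  27  21 102 214 211 215 200 197 177 204 203 204 207 207 208 208 204 207 135 135 135 141 138 140 139 144  12  33  38  43  40  42  42  37  45  43  45  47  44  38 121 203 202 206 206 205 207 201 203 206 208 206 207 207
 208 209 207 209 207 207 208 207 207 215  57  43  45 201 208 206 206 208 206]
[103 105 127 211 193  29  40  44  42 216 210 207 202 208 206 203 205 206 208 207 208 209 207 207 204 210 205 202 204 204 207 208 204 198   1  14   9  33  45  43  42  40  41  43  44  34  42  36  40  36  46  29 211 204 205 203 204 205 201 204 207 209
 204 205 204 202 203 204 201 170 176 171 169 170 171 172 173 171 168 168 166]
at [0.5533 0.0341 0.2657] row [-0.0031, -0.9364, 0.0626] [0.0, -0.0005, -0.0]
```

The cover made contact at the expected height and lies centred on the nest. Next I turn the gripper a quarter turn, close it and go behind the push plate, clear of the blue can.

```bash
python3 -m crank '[[0.015,-0.676,0,0,0,0],[0.015,-0.676,0,0,0,0],[0.015,-0.676,0,0,0,0],[0.015,-0.676,0,0,0,0],[0.015,-0.676,0,0,0,0]]' 0; python3 -m crank '[[0,0,0,0,0,-0.5],[0,0,0,0,0,-0.5],[0,0,0,0,0,-0.5],[0,0,0,0,0,-0.5],[0,0,0,0,0,-0.5],[0,0,0,0,0,-0.5],[0,0,0,0,0,-0.5],[0,0,0,0,0,-0.5],[0,0,0,0,0,-0.5],[0,0,0,0,0,-0.5],[0,0,0,0,0,-0.5]]'; python3 - <<'E'
from h import *
go(.55,-.135,.058,np.pi/2)
t=cam('top');g=cv2.cvtColor(t['img'],cv2.COLOR_RGB2GRAY);np.set_printoptions(linewidth=250)
for z in(.092,):print([proj(t,[x,y,z]).round(1).tolist() for x,y in((.55,-.085),(.55,-.1),(.587,-.09))])
print(g[184,295:325].tolist(),g[180,295:325].tolist())
E
```

```text
clock: 31.08
ee_pos: [0.5495, -0.1346, 0.2657]
tcp_rot: [-0.001, 0.0, 1.0, 0.001]
contact_force: [0.2, 0.7, 0.7]
grip_width: -0.0002
grip_force: 0.0
clock: 32.45
ee_pos: [0.5499, -0.1341, 0.2667]
tcp_rot: [-0.0, -0.707, 0.707, 0.0]
contact_force: [-1.3, 0.9, 0.2]
grip_width: -0.0001
grip_force: 0.0
at [ 0.5499 -0.1341  0.2667] row [0.0039, -0.0005, 0.8347] [0.0001, 0.0001, -0.0002]
[[309.7, 196.8], [314.4, 196.6], [310.9, 185.4]]
[164, 165, 168, 171, 171, 168, 165, 165, 170, 163, 168, 161, 165, 167, 167, 167, 162, 163, 159, 165, 167, 163, 161, 164, 164, 161, 164, 164, 162, 165] [161, 164, 168, 164, 169, 167, 166, 166, 166, 166, 166, 167, 166, 165, 162, 164, 162, 166, 165, 162, 164, 160, 164, 165, 163, 161, 169, 159, 158, 163]
```

```bash
python3 -m crank '[[0,0,0.25,0,0,0],[0,0,0.45,0,0,0],[0,0,0.6,0,0,0],[0,0,0.75,0,0,0],[0,0,0.835,0,0,0],[0,0,0.835,0,0,0],[0,0,0.835,0,0,0]]'; python3 -m crank '[[-0.02,0,0,0,0,0],[-0.04,0,0,0,0,0],[-0.06,0,0,0,0,0],[-0.08,0,0,0,0,0],[-0.1,0,0,0,0,0],[-0.12,0,0,0,0,0],[-0.14,0,0,0,0,0]]'
```

```text
clock: 33.38
ee_pos: [0.5505, -0.1351, 0.059]
tcp_rot: [0.0, -0.707, 0.707, -0.001]
contact_force: [-0.1, 0.3, 0.2]
grip_width: -0.0
grip_force: 0.0
clock: 34.25
ee_pos: [0.5499, -0.0996, 0.058]
tcp_rot: [0.0, 0.707, -0.707, -0.0]
contact_force: [-0.1, -0.2, -0.2]
grip_width: 0.0001
grip_force: 0.0
```

```bash
python3 -m crank '[[-0.008,0,0,0,0,0],[-0.016,0,0,0,0,0],[-0.024,0,0,0,0,0],[-0.032,0,0,0,0,0],[-0.04,0,0,0,0,0],[-0.048,0,0,0,0,0],[-0.056,0,0,0,0,0],[-0.064,0,0,0,0,0],[-0.072,0,0,0,0,0],[-0.08,0,0,0,0,0],[-0.09,0,0,0,0,0],[-0.1,0,0,0,0,0]]'; python3 -m crank '[[-0.01,0,0,0,0,0],[-0.02,0,0,0,0,0],[-0.03,0,0,0,0,0],[-0.04,0,0,0,0,0],[-0.05,0,0,0,0,0],[-0.06,0,0,0,0,0],[-0.07,0,0,0,0,0],[-0.08,0,0,0,0,0],[-0.09,0,0,0,0,0],[-0.1,0,0,0,0,0],[-0.11,0,0,0,0,0],[-0.12,0,0,0,0,0]]'
```

```text
clock: 35.75
ee_pos: [0.55, -0.0748, 0.0581]
tcp_rot: [-0.0, 0.707, -0.707, 0.0]
contact_force: [1.8, -1.4, -0.9]
grip_width: 0.0001
grip_force: 0.8
clock: 37.25
ee_pos: [0.5499, -0.0447, 0.058]
tcp_rot: [0.0, 0.707, -0.707, -0.0]
contact_force: [1.2, -1.8, 0.1]
grip_width: 0.0
grip_force: 0.8
```

```bash
python3 -m crank '[[-0.01,0,0,0,0,0],[-0.02,0,0,0,0,0],[-0.03,0,0,0,0,0],[-0.04,0,0,0,0,0],[-0.05,0,0,0,0,0],[-0.06,0,0,0,0,0],[-0.068,0,0,0,0,0],[-0.076,0,0,0,0,0]]'; python3 -m crank '[[-0.006,0,0,0,0,0],[-0.012,0,0,0,0,0],[-0.018,0,0,0,0,0],[-0.024,0,0,0,0,0],[-0.03,0,0,0,0,0],[-0.036,0,0,0,0,0]]'; python3 -m crank '[[-0.006,0,0,0,0,0],[-0.012,0,0,0,0,0],[-0.018,0,0,0,0,0],[-0.024,0,0,0,0,0]]'
```

```text
clock: 38.25
ee_pos: [0.5499, -0.0258, 0.058]
tcp_rot: [0.0, 0.707, -0.707, -0.0]
contact_force: [1.3, -1.3, -0.2]
grip_width: 0.0002
grip_force: 0.8
clock: 39.0
ee_pos: [0.5499, -0.0168, 0.058]
tcp_rot: [-0.0, 0.707, -0.707, 0.0]
contact_force: [2.2, -1.3, 0.7]
grip_width: -0.0
grip_force: 0.8
clock: 39.5
ee_pos: [0.5499, -0.0108, 0.058]
tcp_rot: [-0.0, 0.707, -0.707, 0.0]
contact_force: [1.5, -1.6, -0.7]
grip_width: 0.0001
grip_force: 0.8
```

```bash
python3 -m crank '[[-0.005,0,0,0,0,0],[-0.01,0,0,0,0,0],[-0.015,0,0,0,0,0],[-0.02,0,0,0,0,0]]'; python3 -m crank '[[-0.005,0,0,0,0,0],[-0.01,0,0,0,0,0],[-0.015,0,0,0,0,0],[-0.02,0,0,0,0,0]]';  python3 -m crank '[[-0.004,0,0,0,0,0],[-0.008,0,0,0,0,0],[-0.012,0,0,0,0,0]]'; python3 -m crank '[[-0.004,0,0,0,0,0],[-0.008,0,0,0,0,0],[-0.012,0,0,0,0,0]]'
```

```text
clock: 40.0
ee_pos: [0.5499, -0.0059, 0.058]
tcp_rot: [0.0, 0.707, -0.707, 0.0]
contact_force: [1.8, -1.1, -0.3]
grip_width: -0.0
grip_force: 0.8
clock: 40.5
ee_pos: [0.5499, -0.0016, 0.0581]
tcp_rot: [-0.001, -0.707, 0.707, -0.001]
contact_force: [-0.3, -8.5, 0.7]
grip_width: 0.0002
grip_force: 4.3
clock: 40.88
ee_pos: [0.5499, -0.0004, 0.0581]
tcp_rot: [-0.002, -0.706, 0.708, -0.002]
contact_force: [-0.5, -18.9, 0.5]
grip_width: -0.0003
grip_force: 9.3
clock: 41.25
ee_pos: [0.5499, 0.0029, 0.0581]
tcp_rot: [-0.002, -0.706, 0.708, -0.001]
contact_force: [0.2, -15.3, 0.5]
grip_width: 0.0003
grip_force: 7.4
```

Detent resistance has shown. I keep going.

```bash
python3 -m crank '[[-0.004,0,0,0,0,0],[-0.008,0,0,0,0,0],[-0.012,0,0,0,0,0]]'; python3 -m crank '[[-0.004,0,0,0,0,0],[-0.008,0,0,0,0,0],[-0.012,0,0,0,0,0]]'; python3 -m crank '[[-0.004,0,0,0,0,0],[-0.008,0,0,0,0,0],[-0.012,0,0,0,0,0]]'
```

```text
clock: 41.62
ee_pos: [0.5498, 0.0079, 0.058]
tcp_rot: [-0.0, -0.707, 0.707, -0.0]
contact_force: [0.7, -3.2, 0.9]
grip_width: -0.0001
grip_force: 2.1
clock: 42.0
ee_pos: [0.5497, 0.0114, 0.0579]
tcp_rot: [0.0, 0.707, -0.707, -0.0]
contact_force: [-0.2, -0.5, -1.7]
grip_width: 0.0003
grip_force: 0.0
clock: 42.38
ee_pos: [0.5499, 0.0139, 0.058]
tcp_rot: [-0.0, -0.707, 0.707, -0.0]
contact_force: [-0.1, -1.0, 0.9]
grip_width: -0.0004
grip_force: 0.8
```

```bash
python3 -m crank '[[-0.004,0,0,0,0,0],[-0.008,0,0,0,0,0],[-0.008,0,0,0,0,0]]'; python3 -m crank '[[0.05,0,0,0,0,0],[0.15,0,0,0,0,0],[0.25,0,0,0,0,0],[0.35,0,0,0,0,0],[0.4,0,0,0,0,0],[0.4,0,-0.25,0,0,0],[0.4,0,-0.5,0,0,0],[0.4,0,-0.75,0,0,0],[0.4,0,-0.75,0,0,0]]'; python3 - <<'E'
from h import *
for n in("wrist","top","scene"):
    f=cam(n);save(f,"fin_"+n);g=cv2.cvtColor(f["img"],cv2.COLOR_RGB2GRAY)
    p=proj(f,[.557,.145,.15]);print(n,p,proj(f,[.556,.145,.134]));v,u=np.mgrid[:420,:560]
    m=((g<60)&((u-p[0])**2+(v-p[1])**2<25**2)).astype(np.uint8)
    for c in cv2.findContours(m,0,1)[0]:
        b=cv2.boundingRect(c)
        if b[2]>3:print(b,ray(f,(b[0]+b[2]/2,b[1]+b[3]/2),.15))
print(get_obs()["ee_pos"])
E
```

```text
clock: 42.75
ee_pos: [0.5499, 0.0154, 0.058]
tcp_rot: [-0.0, -0.707, 0.707, -0.0]
contact_force: [-1.1, -4.5, 0.3]
grip_width: 0.0003
grip_force: 2.4
clock: 43.88
ee_pos: [0.5516, -0.0843, 0.2507]
tcp_rot: [-0.002, 0.707, -0.707, 0.004]
contact_force: [0.6, -0.2, -0.3]
grip_width: 0.0001
grip_force: 0.0
wrist [275.69299696 438.55678155] [277.03034532 423.36221308]
(261, 414, 31, 6) [0.55616505 0.11882176 0.15      ]
top [234.86132721 192.12038531] [235.50494575 193.6752672 ]
(231, 189, 8, 9) [0.55265231 0.14458009 0.15      ]
(212, 182, 48, 36) [0.53220856 0.14155042 0.15      ]
scene [349.9219119  172.22805832] [349.04224829 176.25451516]
(345, 167, 9, 13) [0.56016446 0.1407583  0.15      ]
(364, 160, 11, 25) [0.58847538 0.18803638 0.15      ]
[ 0.54954205 -0.08374767  0.24471316]
```

```bash
python3 -c "
from h import *
print(job_done())"
```

```text
the job is handed in; nothing more can be done
None
```

I handed the job in at about 44 s with the two loose cans I found (large and small; no medium was visible) nested, the cover back on top and the carriage pushed past its detent. My camera and force readings agree with that, but no verdict came back; the cover was also knocked about 19 mm while parked, and I re-found it before picking it up.

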